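# Post the rejected solenoid valve through the sprung flap of the quarantine lane

### The arm

A 6-joint arm with a two-finger parallel gripper is mounted at the origin on the work surface. World frame = base frame: x ahead of the robot, y to its left, z up, the work surface at z = 0. Lengths are in m, angles in rad, forces in N, time in s.
With the tool pointing down it reaches from about 0.3 to 0.875 m from the base axis. Payload 4.2 kg.
Tool frame: the origin (TCP) lies midway between the tips of the shut fingers; the grasp point (between the pads) lies 19 mm behind it; z points along the fingers, y is the line along which they close (so a half turn about z gives the same grasp; the last joint's range is limited). The gripper opens to 85 mm and grips with 20 to 120 N. Pads are 22 mm wide; open, the fingers measure 114 mm over their backs; the gripper's body (76 mm by 85 mm) begins 54 mm behind the grasp point. The pads swing forward as they close: fully open they stand 13 mm farther back than shut.
Start: joints at [1.297, 0.32, 1.565, -0, 1.257, -0.02], TCP at [0.144, 0.557, 0.191] pointing down, gripper open.
Joint ranges: [-3.11, 3.11], [-0.84, 2.01], [0.21, 2.61], [-1.34, 4.49], [0.05, 2.63], [-2.56, 2.56]. Speed limits (rad/s): [2.57, 2.57, 3.14, 3.14, 3.14, 3.14].

### API

Orientations are given as a 3x3 rotation matrix whose columns are the frame's x, y, z axes.
In Python, from station import r, read_camera, nets gives the robot as it stands.
- The arm moves only by the shell command python3 -m pendant 'ROWS' [FORCE]. ROWS is JSON, a list of rows, each a list of 3 entries, a list of its own where there are three numbers: the shift along the tool's x, y, z normalised to -1 to 1, where 1 is 250 mm, then the turn about the tool's z normalised to -1 to 1, where 1 is pi/4 rad, then the gripper's target within -1 to 1 (shut at 1, half-way at 0, fully open at -1). A call has 1 to 12 rows; each row shifts and turns the commanded pose from where the row before left it, along the tool's axes as they then stand; what a row does not reach is not made up. A row lasts 1/12 s, in which the tool goes at most 41.7 mm and 7.16 degrees, less where a joint would pass 70% of its speed; a pose out of reach is approached as far as the arm can. A call with a number of a shift or a turn outside -1 to 1 is refused whole. A call with a gripper value outside its range is refused whole. The fingers move at their own pace and stop on an object; FORCE is the grip in N (left out, the last holds). Time passes only in rows, so rows that do not move let the fingers close. It gives the time, the measured TCP pose, the force, the opening and the grip force at its end, in the units of the state.
- r.get_state(): the state, without advancing time (a new reading comes with each control period).
- read_camera(name): name is "side" or "top" or "wrist"; returns a dict with "image" (400x640x3 uint8, blue, green, red), "depth" (400x640 float32, m along the optical axis (not along the pixel's ray), 0 where there is no reading), "fx", "fy", "cx", "cy" (pixels), "k1" (the pictures are not rectified: a ray, as slopes to the right and down, at radius r is drawn at 1 + k1 r^2 times it, then the intrinsics apply), "rvec" (rotation vector, rad) and "tvec" (3), from world to camera coordinates, as OpenCV has them; the wrist camera has in their place "T_tool_cam" (4x4, takes a point from camera to tool coordinates, whose origin is the TCP and whose axes are the flange's). Camera axes: x right, y down, z forward; pixel columns grow to the right and rows downward; lengths in m; the calibration is good to about 2 mm. A picture is of the moment at which its call begins: read the wrist's pose just before it.
- r.job_done(): hands the job in; it is judged then, once.
Trained networks look in the newest picture that a camera, given by its name, has taken for a name from the list of things; names that differ only in an ending like _2 or _b are one class to them, and where a whole thing is asked for, a point or a joint stands for the part that bears it (a point fixed in the world has none). Each returns a list of dicts, best first, with "score" (0 to 1); they miss things now and then, are a little off and sometimes report something else, mostly with a low value. They report only what shows in the picture. A call takes as long as a camera call. They do not tell look-alikes from the thing itself.
- nets.spot_in(thing, camera): "uv" ([column, row] in pixels, amid what is visible of it).
The state is a dict: "time": time; "joint_pos": joint angles; "dq": joint speeds; "joint_torque": joint torques, N m; "ee_pos": TCP position; "tcp_rot": TCP orientation; "wrist_force": force on the tool from outside, world axes, zero at the start; "ft_torque": the same for the moment, N m; "opening": finger opening in m; "gripper_force": force on a finger pad.
Only numpy, scipy, OpenCV 4.12 (cv2) and the standard library are available. Lean on these libraries where they do the work, as an engineer would, in place of code of your own. Each camera call takes 0.05 s, during which the arm holds its last target. There are 200 camera calls.

### The job

The long solenoid valve lying on the bench has failed its leak test. Set it on the entry shelf of the covered quarantine lane, standing on its base and lengthwise to the lane, and push it in through the sprung one-way flap, under the cover, until it has gone all the way in, rolled down the lane and the flap has dropped fully shut behind it. Keep the valve upright and leave the flow control, the regulator and the carton where they are.

Things in the scene. Friction and masses are not known exactly. Their poses are not given: they have to be found in the camera images.
- valve: The long solenoid valve, loose on the bench, 118 long x 38 wide x 36 high mm, about 0.45 kg: bare aluminium block, flush black end cap at its +x end, smaller black coil (32 wide, 32 high, 32 mm long) at its -x end; two brass-ringed ports on top, flat base. Origin: centre of its underside; x along its length (-59 to +59 mm), z up. Either end may go in first.
- lane: The quarantine lane, fixed on the bench, from 165 mm before its gate to 285 mm behind it. Origin: on the bench top below the closed flap, midway across; x points into the lane, away from the robot, z up. Behind the gate it is a channel 84 mm wide inside with clear plastic sides and cover and a closed far end; the only way in is through the flap.
- shelf (a point): Middle of the entry shelf's top surface, 70 mm above the bench and 82.5 mm before the gate; axes as the lane's. The shelf is a level steel sheet, 165 long (lane x -165 to 0) x 146 wide mm, open above, with a lip 7 mm high along each side (y = +-75 mm).
- gate (a point): Middle of the gate's sill, on the shelf's top surface (lane x 0, z 70 mm), straight below the closed flap; axes as the lane's. The opening is 84 wide x 68 high mm between two 16 mm posts, under a head bar 14 mm thick (lane x -7 to 7) with its underside 68 and its top 76 mm above the shelf. The cover behind it, top 72 mm above the shelf, is level to x = 70, then falls.
- crest (a point): Lane x 65 mm, z 70 mm: here the level floor behind the gate ends in the first of a row of free-running steel rollers that fall away at 17 degrees to a rubber stop. When the valve's middle is pushed past this point (trailing end some 6 to 15 mm behind the gate) it tips onto the rollers and runs down by itself, out from under the flap; it comes to rest with its origin at about lane x 204, z 28 mm.
- flap (a joint): The one-way flap, an aluminium sheet 78 wide mm with a free-turning 10 mm black roller along its lower edge, 3 mm above the shelf; hinged along its top edge 134 mm above the bench. 0 rad = hanging shut; it swings only inwards (lane +x) and up, to 1.4 rad, reads about 1.1 while it lies on the valve; a light spring (0.5 to 2 N at the roller) shuts it. It cannot swing out towards the robot.
- flow_control: Bystander: a short in-line flow control lying on the bench, aluminium block with a brass fitting at either end, 84 long x 32 wide mm, black knob on top, 54 high. Origin: centre of its underside. Leave it alone.
- regulator: Bystander: a filter-regulator standing upright on its round bowl, 134 high, about 52 x 50 mm, round gauge on its -x side reaching 46 mm from the axis. Origin: centre of its underside. Leave it alone.
- carton: Bystander: a small closed cardboard carton, 100 x 70 x 42 mm high. Origin: centre of its underside. Leave it alone.
There are look-alikes about, which are no part of the job. What is shaped like the valve but red is not meant.

How it is judged:
On the way, in this order (a step that is already met when the one before it is completed fails the run):
1. the valve stands on its base on the entry shelf, before the gate (x of valve in the frame of lane between -0.17 and 0 m and y of valve in the frame of lane between -0.05 and 0.05 m and z of valve in the frame of lane between 0.062 and 0.076 m and angle between valve's own z axis and vertical below 0.15 rad), for 0.1 s.
2. the valve has pushed the flap open and is passing under it (value of joint flap above 0.8 rad and x of valve in the frame of lane between -0.05 and 0.12 m and angle between valve's own z axis and vertical below 0.45 rad), for 0.1 s.
At the end, for the whole second after the job is handed in: The valve lies at rest inside the covered lane at the foot of the rollers (its middle 160 to 230 mm behind the gate, upright on the track), and the flap hangs shut behind it (within 0.06 rad) (x of valve in the frame of lane between 0.16 and 0.23 m and y of valve in the frame of lane between -0.04 and 0.04 m and z of valve in the frame of lane below 0.06 m and angle between valve's own z axis and vertical below 0.45 rad and linear speed of valve below 0.02 m/s and value of joint flap below 0.06 rad); the robot touches nothing.
It fails at once if the valve is tipped over (more than 40 degrees from upright) (angle between valve's own z axis and vertical above 0.7 rad).
It fails at once if the flow control is moved by more than 25 mm (distance of flow_control from where it was at the start of the episode above 0.025 m).
It fails at once if the regulator is moved by more than 25 mm (distance of regulator from where it was at the start of the episode above 0.025 m).
It fails at once if the carton is moved by more than 25 mm (distance of carton from where it was at the start of the episode above 0.025 m).
It also fails if it takes over 67 s, if anything falls off the work surface, if the arm or the gripper's body presses on something with over 40 N, if the wrist force passes 120 N, or if a joint passes its speed limit or range.

## Working session

There is one attempt and no reset: what is moved stays moved. The work goes in short steps, Python scripts to look and compute and a shell command to move; the robot and the scene stay as the last step left them, time stands still between calls to the robot, and variables do not carry over. Pictures are saved under pics/ and viewed, at most 10 in all, crops included, and the job is handed in when it is done.

```bash
ls; mkdir -p pics; cat > h.py <<'E'
import numpy as np, cv2
from station import r, read_camera, nets
def snap(n):
    s=r.get_state(); c=read_camera(n); c['s']=s
    if 'rvec' in c:
        R=cv2.Rodrigues(np.array(c['rvec'],float))[0]; c['R']=R.T; c['t']=-R.T@np.array(c['tvec'],float).ravel()
    else:
        T=np.array(c['T_tool_cam']); A=np.array(s['tcp_rot'])
        c['R']=A@T[:3,:3]; c['t']=A@T[:3,3]+np.array(s['ee_pos'])
    c['K']=np.array([[c['fx'],0,c['cx']],[0,c['fy'],c['cy']],[0,0,1.]])
    return c
def rays(c,uv):
    uv=np.array(uv,float).reshape(-1,1,2)
    q=cv2.undistortPoints(uv,c['K'],np.array([c['k1'],0,0,0.]))[:,0]
    return np.c_[q,np.ones(len(q))]
def atz(c,uv,z):
    d=rays(c,uv)@c['R'].T
    return c['t']+d*((z-c['t'][2])/d[:,2])[:,None]
def cloud(c):
    v,u=np.nonzero(c['depth']>0)
    P=(rays(c,np.c_[u,v])*c['depth'][v,u][:,None])@c['R'].T+c['t']
    return u,v,P
E
python3 - <<'E'
from h import *
for n in('top','side'):
    c=snap(n); cv2.imwrite(f'pics/{n}1.png',c['image'])
    print(n,c['t'],c['R'][:,2])
    for k in('valve','lane','flap','flow_control','regulator','carton'):
        for d in nets.spot_in(k,n)[:3]:
            u,v=map(int,d['uv']);print(k,d['score'],u,v,c['depth'][v,u],(rays(c,[[u,v]])*c['depth'][v,u])@c['R'].T+c['t'])
E
```

```text
pics
top [ 0.38668273 -0.0428935   1.21601424] [ 0.16118575 -0.00691691 -0.98689985]
valve 0.95 365 159 1.2106289 [[ 0.68743661 -0.15519027  0.03922322]]
valve 0.93 421 196 1.1953641 [[ 0.59025082 -0.29634615  0.03980701]]
valve 0.75 369 222 1.1870917 [[ 0.52469276 -0.16249915  0.03654384]]
lane 0.91 289 157 1.1006736 [[0.6655405  0.03277454 0.1457445 ]]
flap 0.64 289 162 1.1557969 [[0.66736825 0.03659138 0.09016123]]
flow_control 0.87 189 194 1.1979523 [[0.59850291 0.29669547 0.03437581]]
regulator 0.59 422 259 1.0770503 [[ 0.42718846 -0.27339845  0.13289826]]
carton 0.56 186 253 1.1659359 [[0.44742587 0.29615875 0.04214625]]
carton 0.36 288 156 1.1006242 [[0.66785434 0.03510797 0.14615606]]
side [ 0.51108389 -0.75565325  0.61505278] [ 0.10266838  0.81863505 -0.5650627 ]
valve 0.91 343 382 0.60843074 [[ 0.59063048 -0.42224204  0.03578659]]
valve 0.84 334 323 0.6968213 [[ 0.59201315 -0.31330354  0.0374365 ]]
valve 0.8 292 271 0.80118537 [[ 0.52502002 -0.17773933  0.0369683 ]]
lane 0.96 371 198 0.92648685 [[ 0.72096234 -0.01218001  0.09067608]]
flap 0.66 347 186 0.9020821 [[ 0.66234251 -0.00997728  0.12640591]]
flap 0.6 372 197 0.92782074 [[ 0.72373032 -0.01005596  0.09189561]]
flow_control 0.55 308 161 1.1948597 [[0.59805726 0.28831561 0.02874471]]
regulator 0.66 244 298 0.65106124 [[ 0.44123883 -0.30198539  0.10742115]]
carton 0.86 258 164 1.1488249 [[0.44944203 0.25996298 0.04213485]]
```

View pics/top1.png

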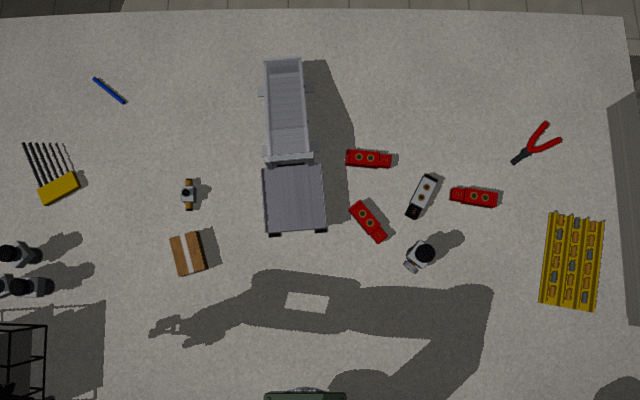

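View pics/side1.png

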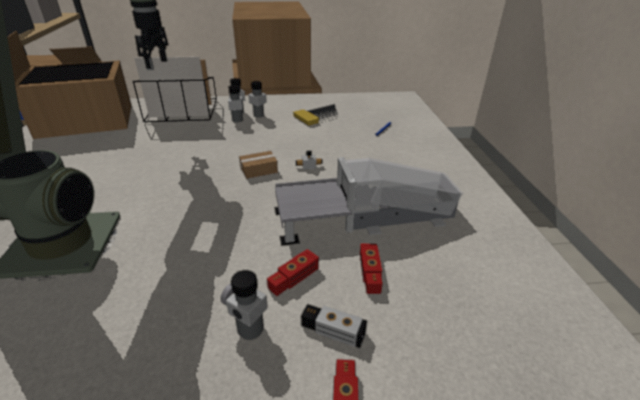

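Valve candidates in the top picture are red (368,158), red (369,222), red (473,196) and bare aluminium with black ends (421,196). The aluminium one fits because the task excludes red ones. Next I'll confirm it in a crop and measure the valve and the lane.

```bash
python3 - <<'E'
from h import *
c=snap('top')
u,v,P=cloud(c)
def rect(m,name):
    q=P[m]; r_=cv2.minAreaRect(q[:,:2].astype(np.float32)*1000); print(name,m.sum(),r_,'z',np.median(q[:,2])); print(np.round(cv2.boxPoints(r_),1).tolist())
z=P[:,2]
rect((abs(P[:,0]-.59)<.09)&(abs(P[:,1]+.296)<.055)&(z>.02)&(z<.06)&(u<446)&(v<222),'valve')
m=(abs(P[:,0]-.58)<.12)&(abs(P[:,1]-.03)<.1)&(abs(z-.07)<.006)&(v>168)
rect(m,'shelf')
rect((abs(P[:,0]-.67)<.06)&(abs(P[:,1]-.03)<.1)&(z>.135),'head')
rect((abs(P[:,0]-.78)<.2)&(abs(P[:,1]-.03)<.1)&(z>.02)&(v<166),'lane rear')
for z_,n in((0.036,'valve'),):
    print(atz(c,[[413,213],[430,177]],.036))
s=c['image'][130:260,330:520]
cv2.imwrite('pics/crop1.png',cv2.resize(s,None,fx=4,fy=4,interpolation=cv2.INTER_CUBIC))
# shelf rear/left/right edges
l=c['image'][140:245,240:345]; cv2.imwrite('pics/crop2.png',cv2.resize(l,None,fx=5.6,fy=5.6,interpolation=cv2.INTER_CUBIC))
E
```

```text
valve 676 ((593.1165771484375, -298.5494384765625), (39.34151840209961, 119.6253890991211), 61.497833251953125) z 0.03452076152999517
[[531.2000122070312, -287.29998779296875], [636.2999877929688, -344.3999938964844], [655.0999755859375, -309.79998779296875], [549.9000244140625, -252.6999969482422]]
shelf 3686 ((581.9869995117188, 27.714515686035156), (159.6094512939453, 152.62442016601562), 4.914663791656494) z 0.0699358045372086
[[495.8999938964844, 96.9000015258789], [509.0, -55.20000076293945], [668.0, -41.5], [655.0, 110.5999984741211]]
head 1276 ((692.9656982421875, 35.715309143066406), (75.23387908935547, 113.08621215820312), 0.8485562205314636) z 0.1426841223651112
[[654.5, 91.69999694824219], [656.2000122070312, -21.399999618530273], [731.4000244140625, -20.299999237060547], [729.7000122070312, 92.80000305175781]]
lane rear 4517 ((807.3907470703125, 36.11185836791992), (299.3197937011719, 131.74481201171875), 3.915823459625244) z 0.12384402197647648
[[653.5999755859375, 91.5999984741211], [662.5999755859375, -39.79999923706055], [961.2000122070312, -19.399999618530273], [952.2000122070312, 112.0999984741211]]
[[ 0.54717841 -0.2750376   0.036     ]
 [ 0.64049997 -0.32250254  0.036     ]]
```

View pics/crop1.png

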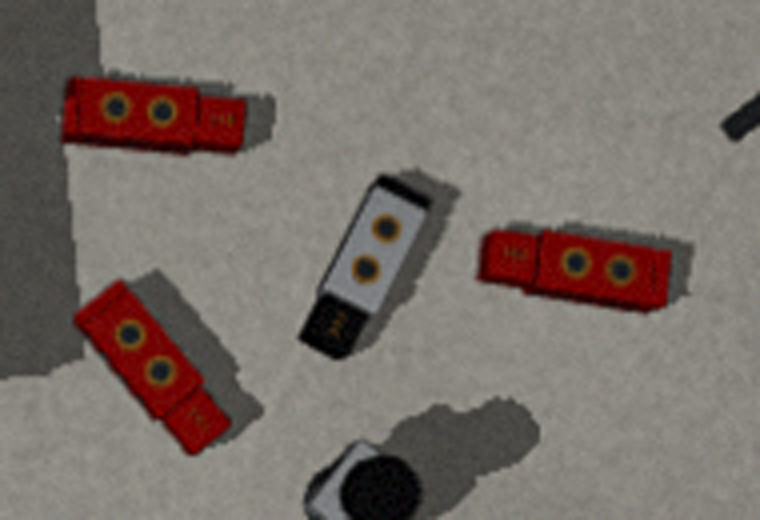

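View pics/crop2.png

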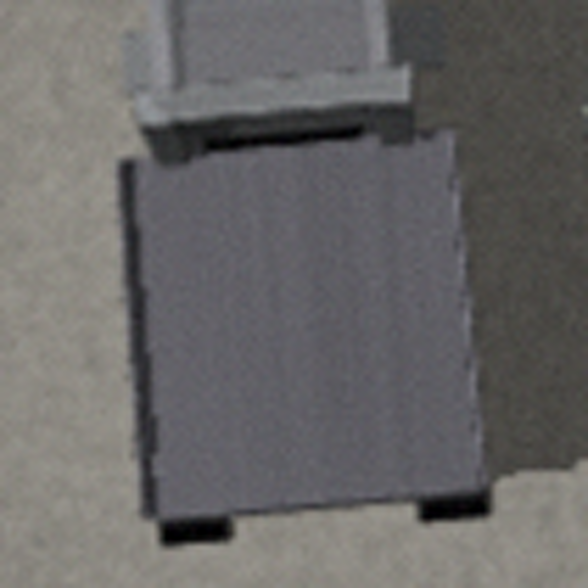

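Crop 1 confirms the valve at (421,196): bare aluminium, coil at the lower left, cap at the upper right, two brass ports. Crop 2 shows the empty shelf, with the gate head bar at its far end. Next I'll get the tool axes and the shift needed to hover above the valve.

```bash
cat >> h.py <<'E'
def need(p,yaw=None,ax=0):
    """shift in tool axes (units of 250mm) to world p; turn (units pi/4) to bring tool axis ax along world yaw (mod pi)"""
    s=r.get_state(); A=np.array(s['tcp_rot']); d=A.T@(np.array(p)-np.array(s['ee_pos']))
    print('ee',np.round(s['ee_pos'],4),'shift/250',np.round(d/.25,4),'q6',round(s['joint_pos'][5],3),'tool x yaw deg',round(np.degrees(np.arctan2(A[1,0],A[0,0])),2),'tz',np.round(A[:,2],4),'t',s['time'])
    if yaw is not None:
        cur=np.arctan2(A[1,ax],A[0,ax]); e=(yaw-cur+np.pi/2)%np.pi-np.pi/2
        print('world turn deg',np.degrees(e),'tool turn/45deg',-e/(np.pi/4), 'tool turn alt', -(e-np.sign(e)*np.pi)/(np.pi/4))
E
python3 - <<'E'
from h import *
print(np.round(r.get_state()['tcp_rot'],3))
need([.593,-.2985,.19],np.radians(-28.5))
E
```

```text
[[-0.968  0.251  0.   ]
 [ 0.251  0.968  0.   ]
 [ 0.     0.    -1.   ]]
ee [0.1444 0.5566 0.1915] shift/250 [-2.5958 -2.8603  0.0055] q6 -0.02 tool x yaw deg 165.46 tz [ 0.e+00  1.e-04 -1.e+00] t 0.75
world turn deg -13.958865909715747 tool turn/45deg 0.3101970202159055 tool turn alt -3.6898029797840945
```

```bash
python3 -m pendant '[[[-0.108,-0.119,-0.02],0,-1],[[-0.108,-0.119,-0.02],0,-1],[[-0.108,-0.119,-0.02],0,-1],[[-0.108,-0.119,-0.02],0,-1],[[-0.108,-0.119,-0.02],0,-1],[[-0.108,-0.119,-0.02],0,-1],[[-0.108,-0.119,-0.02],0,-1],[[-0.108,-0.119,-0.02],0,-1],[[-0.108,-0.119,-0.02],0,-1],[[-0.108,-0.119,-0.02],0,-1],[[-0.108,-0.119,-0.02],0,-1],[[-0.108,-0.119,-0.02],0,-1]]' && python3 -m pendant '[[[-0.108,-0.119,0],0,-1],[[-0.108,-0.119,0],0,-1],[[-0.108,-0.119,0],0,-1],[[-0.108,-0.119,0],0,-1],[[-0.108,-0.119,0],0,-1],[[-0.108,-0.119,0],0,-1],[[-0.108,-0.119,0],0,-1],[[-0.108,-0.119,0],0,-1],[[-0.108,-0.119,0],0,-1],[[-0.108,-0.119,0],0,-1],[[0,0,0],0.155,-1],[[0,0,0],0.155,-1]]' && python3 -m pendant '[[[0,0,0],0,-0.3],[[0,0,0],0,-0.3]]'
python3 - <<'E'
from h import *
c=snap('wrist'); cv2.imwrite('pics/w1.png',c['image'])
u,v,P=cloud(c); z=P[:,2]
m=((z>.022)&(z<.06)).astype(np.uint8); M=np.zeros((400,640),np.uint8); M[v,u]=m
n,L,S,C=cv2.connectedComponentsWithStats(M)
for i in range(1,n):
    if S[i,4]>800:
        q=P[L[v,u]==i]; R=cv2.minAreaRect(q[:,:2].astype(np.float32)*1000); print(S[i],R,np.round(cv2.boxPoints(R)).tolist())
need([.593,-.2985,.19],np.radians(-28.5))
E
```

```text
time: 1.75
ee_pos: [0.3688, 0.1278, 0.2521]
tcp_rot: [[-0.968, 0.251, 0.001], [0.251, 0.968, 0.001], [-0.001, 0.001, -1.0]]
wrist_force: [0.6, 0.9, 0.1]
opening: 0.0855
gripper_force: 0.0
time: 2.75
ee_pos: [0.5556, -0.2284, 0.2501]
tcp_rot: [[-0.875, 0.485, -0.001], [0.485, 0.875, 0.001], [0.001, -0.0, -1.0]]
wrist_force: [0.7, -0.3, 0.6]
opening: 0.0853
gripper_force: 0.0
time: 2.92
ee_pos: [0.555, -0.2261, 0.2512]
tcp_rot: [[-0.88, 0.474, -0.0], [0.474, 0.88, 0.0], [0.0, 0.0, -1.0]]
wrist_force: [-0.4, -1.0, -0.1]
opening: 0.0641
gripper_force: 0.0
[ 309   97   91   59 2516] ((526.1660766601562, -162.9803009033203), (118.2535171508789, 38.34614944458008), 38.639793395996094) [[468.0, -185.0], [492.0, -215.0], [584.0, -141.0], [560.0, -111.0]]
[ 275  172   29   80 2049] ((591.468505859375, -300.26617431640625), (38.419883728027344, 117.8937759399414), 61.274574279785156) [[531.0, -289.0], [634.0, -345.0], [652.0, -312.0], [549.0, -255.0]]
[ 496  180   77  141 1585] ((820.0785522460938, -0.7989864349365234), (266.41619873046875, 10.529828071594238), 5.036672592163086) [[687.0, -7.0]
[... 181 characters left out ...]
6.0, -223.0], [705.0, -228.0], [718.0, -110.0], [679.0, -105.0]]
[ 170  231   79   45 1672] ((590.8717651367188, -438.1340026855469), (118.93810272216797, 38.761898040771484), 80.19526672363281) [[562.0, -493.0], [600.0, -500.0], [620.0, -383.0], [582.0, -376.0]]
[   0  311   51   70 1499] ((575.4869384765625, -850.4385986328125), (8.113070487976074, 132.7761688232422), 89.543701171875) [[509.0, -854.0], [642.0, -855.0], [642.0, -847.0], [509.0, -846.0]]
ee [ 0.5549 -0.2259  0.2514] shift/250 [-0.272  -0.1835  0.2458] q6 -1.482 tool x yaw deg 151.68 tz [ 0.e+00  1.e-04 -1.e+00] t 2.9667
world turn deg -0.18488391328145198 tool turn/45deg 0.004108531406254489 tool turn alt -3.9958914685937454
```

View pics/w1.png

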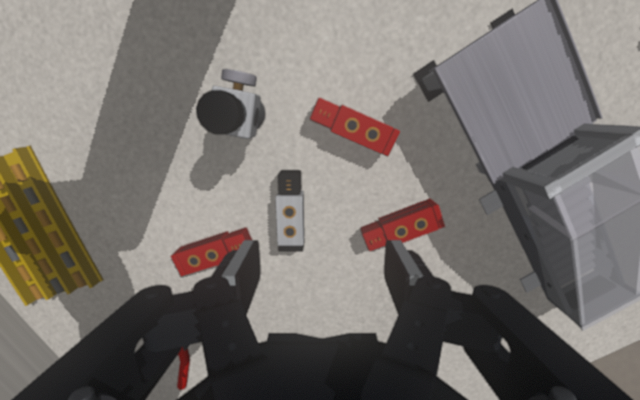

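The wrist view shows the valve at (289,210), in line with the open fingers, and neither finger will land on a red one. Next I'll work out the grasp shift and refine the lane frame.

```bash
python3 - <<'E'
from h import *
c=snap('wrist'); u,v,P=cloud(c); z=P[:,2]
a=np.radians(5); X=np.array([np.cos(a),np.sin(a)]); Y=np.array([-X[1],X[0]])
l=P[:,:2]-[.667,.035]; lx,ly=l@X,l@Y
m=(abs(z-.07)<.004)&(lx<-.01)&(lx>-.2)&(abs(ly)<.09)
R=cv2.minAreaRect((P[m,:2]*1000).astype(np.float32)); print('shelf',m.sum(),R,np.round(cv2.boxPoints(R),1).tolist())
print('lx',np.percentile(lx[m],[0,1,99]),'ly',np.percentile(ly[m],[0.5,1,99,99.5]),'z',np.median(z[m]))
m=(abs(z-.146)<.004)&(abs(lx)<.03)&(abs(ly)<.09); print('head lx',np.percentile(lx[m],[1,5,50,95,99]),'ly',np.percentile(ly[m],[1,99]),m.sum(),np.median(z[m]))
need([.5915,-.3003,.006],np.radians(-28.7))
E
```

```text
shelf 16042 ((579.5335693359375, 24.573291778564453), (156.0212860107422, 152.8246307373047), 5.00924825668335) [[495.1000061035156, 93.9000015258789], [508.5, -58.400001525878906], [663.9000244140625, -44.70000076293945], [650.5999755859375, 107.5]]
lx [-0.16606138 -0.16443438 -0.01192411] ly [-0.07730831 -0.07283781  0.07135201  0.07193983] z 0.07196987962602355
head lx [-0.00868943 -0.0078143   0.00667317  0.02784479  0.0295153 ] ly [-0.05898411  0.04701254] 3337 0.14478785387585785
ee [ 0.5549 -0.2257  0.2516] shift/250 [-0.2703 -0.1932  0.9824] q6 -1.482 tool x yaw deg 151.67 tz [ 2.e-04 -0.e+00 -1.e+00] t 3.0167
world turn deg -0.3727779387104515 tool turn/45deg 0.008283954193565589 tool turn alt -3.9917160458064345
```

```bash
python3 -m pendant '[[[-0.09,-0.064,0],0,-0.3],[[-0.09,-0.064,0],0,-0.3],[[-0.09,-0.065,0],0.008,-0.3],[[0,0,0.16],0,-0.3],[[0,0,0.16],0,-0.3],[[0,0,0.16],0,-0.3],[[0,0,0.16],0,-0.3],[[0,0,0.12],0,-0.3],[[0,0,0.08],0,-0.3],[[0,0,0],0,-0.3],[[0,0,0],0,-0.3]]' 40 && python3 -c "
from h import *
need([.5915,-.3003,.006],np.radians(-28.7))"
```

```text
time: 3.93
ee_pos: [0.5911, -0.3001, 0.041]
tcp_rot: [[-0.877, 0.481, -0.001], [0.481, 0.877, 0.001], [0.002, 0.0, -1.0]]
wrist_force: [0.2, -0.6, 0.5]
opening: 0.0556
gripper_force: 0.0
ee [ 0.5911 -0.3001  0.041 ] shift/250 [-0.0021  0.      0.1402] q6 -1.556 tool x yaw deg 151.25 tz [-1.3e-03  8.0e-04 -1.0e+00] t 3.9333
world turn deg 0.05435340029116033 tool turn/45deg -0.001207853339803563 tool turn alt 3.9987921466601963
```

```bash
python3 -m pendant '[[[-0.002,0,0.07],0,-0.3],[[0,0,0.07],0,-0.3],[[0,0,0],0,-0.3],[[0,0,0],0,0.6],[[0,0,0],0,0.6],[[0,0,0],0,0.6],[[0,0,0],0,0.6],[[0,0,0],0,0.6]]' 40 && python3 -m pendant '[[[0,0,-0.06],0,0.6],[[0,0,-0.12],0,0.6],[[0,0,-0.12],0,0.6],[[0,0,-0.12],0,0.6],[[0,0,-0.08],0,0.6],[[0,0,0],0,0.6],[[0,0,0],0,0.6]]' && python3 -c "
from h import *
a=np.radians(5);X=np.array([np.cos(a),np.sin(a)])
p=np.array([.6665,.0345])-.098*X
need([*p,.13],a)"
```

```text
time: 4.6
ee_pos: [0.5923, -0.3012, 0.0075]
tcp_rot: [[-0.876, 0.482, 0.002], [0.482, 0.876, -0.001], [-0.002, 0.0, -1.0]]
wrist_force: [0.5, -0.6, 0.4]
opening: 0.0175
gripper_force: 0.0
time: 5.18
ee_pos: [0.5924, -0.3013, 0.1331]
tcp_rot: [[-0.876, 0.483, 0.003], [0.483, 0.876, -0.001], [-0.003, 0.0, -1.0]]
wrist_force: [0.4, 0.7, -1.2]
opening: 0.017
gripper_force: 0.0
ee [ 0.5924 -0.3013  0.1331] shift/250 [0.7141 1.1011 0.01  ] q6 -1.555 tool x yaw deg 151.15 tz [ 0.003  -0.0015 -1.    ] t 5.1833
world turn deg 33.85132211175906 tool turn/45deg -0.7522516024835347 tool turn alt 3.247748397516465
```

```bash
python3 - <<'E'
from h import *
c=snap('wrist'); d=snap('side')
a=cv2.resize(c['image'],None,fx=.8,fy=.8); b=d['image'][150:400,170:490]; b=cv2.resize(b,(512,400))[:270]
cv2.imwrite('pics/w2.png',np.vstack([a,b]))
E
```

```text
(no output)
```

View pics/w2.png

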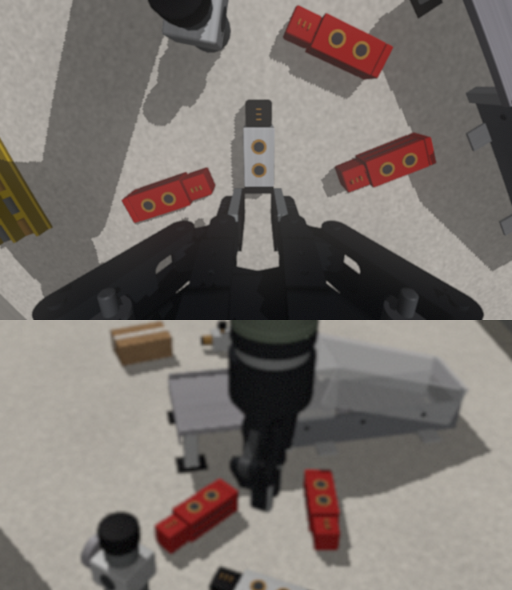

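```bash
python3 - <<'E'
from h import *
def proj(c,p):
    q=c['R'].T@(np.array(p)-c['t']); return cv2.projectPoints(q.reshape(1,1,3),np.zeros(3),np.zeros(3),c['K'],np.array([c['k1'],0,0,0.]))[0].ravel()
for n in('wrist','side','top'):
    c=snap(n); s=c['s']; print(n,'tcp',proj(c,s['ee_pos']),'below',proj(c,[*s['ee_pos'][:2],.036]),'up5cm',proj(c,np.array(s['ee_pos'])+[0,0,.05]))
    u,v,P=cloud(c); m=(abs(P[:,0]-.59)<.1)&(abs(P[:,1]+.3)<.08)&(P[:,2]>.02)&(P[:,2]<.05)
    M=np.zeros((400,640),np.uint8); M[v[m],u[m]]=1
    k,L,S,C=cv2.connectedComponentsWithStats(M)
    for i in range(1,k):
        if S[i,4]>200:
            q=P[L[v,u]==i]; print(S[i],cv2.minAreaRect(q[:,:2].astype(np.float32)*1000),np.percentile(q[:,2],[5,50,95]))
print(s['tcp_rot'],s['joint_pos'])
E
```

```text
wrist tcp [322.27322066 222.99564544] below [322.25502092 188.77281684] up5cm [322.29135405 257.97564342]
[ 303  127   40  119 4323] ((591.55908203125, -300.40838623046875), (37.97514724731445, 118.27145385742188), 62.0319709777832) [0.03313462 0.03804765 0.03981178]
side tcp [333.89054165 280.94112024] below [332.27893096 317.65530092] up5cm [334.86231812 258.80710607]
[ 300  303   67   39 1416] ((592.0139770507812, -300.3721923828125), (41.05104446411133, 118.55342864990234), 61.59490203857422) [0.02322805 0.03617092 0.03886824]
top tcp [430.55134677 189.26324997] below [422.25785048 196.03925934] up5cm [435.56810607 185.16070601]
[406 179  20  37 201] ((590.2166137695312, -282.7135925292969), (13.882889747619629, 99.35448455810547), 65.25726318359375) [0.02434584 0.03401918 0.03890717]
[[-8.75874306e-01  4.82529781e-01 -3.03509335e-03]
 [ 4.82526759e-01  8.75879564e-01  1.70792446e-03]
 [ 3.48250066e-03  3.14133946e-05 -9.99993936e-01]] [-4.87805406e-01  4.99192821e-01  1.43605270e+00  9.21433446e-05
  1.20982871e+00 -1.55509378e+00]
```

```bash
python3 - <<'E'
from h import *
for n in('wrist','side'):
    c=snap(n); s=c['s']; A=np.array(s['tcp_rot']); u,v,P=cloud(c); T=(P-np.array(s['ee_pos']))@A
    m=(abs(T[:,0])<.03)&(abs(T[:,1])<.05)&(T[:,2]<.06)&(T[:,2]>-.1)
    t=T[m]; print(n,m.sum(),'z max pct',np.round(np.percentile(t[:,2],[50,90,98,100]),4))
    b=t[t[:,2]>np.percentile(t[:,2],97)]; print('tip',np.round(b.mean(0),4),np.round(b.min(0),4),np.round(b.max(0),4))
E
```

```text
wrist 9412 z max pct [-0.0932 -0.0627 -0.05   -0.043 ]
tip [ 0.0067 -0.0006 -0.0486] [-0.0112 -0.022  -0.0522] [ 0.0116  0.0208 -0.043 ]
side 409 z max pct [-0.0686 -0.0503 -0.0425 -0.0406]
tip [-0.003  -0.0074 -0.0421] [-0.0104 -0.016  -0.0439] [ 0.0094  0.0135 -0.0406]
```

Both cameras put the fingertips about 42 mm above the reported TCP, so the fingers closed just above the valve. The valve is untouched at (0.5915, -0.3004). I'll reopen and go about 42 mm lower.

```bash
python3 -m pendant '[[[0,0,0],0,-0.3],[[0,0,0],0,-0.3],[[0.004,0,0],0,-0.3],[[0,0,0],0,-0.3],[[0,0,0.12],0,-0.3],[[0,0,0.16],0,-0.3],[[0,0,0.16],0,-0.3],[[0,0,0.12],0,-0.3],[[0,0,0.05],0,-0.3],[[0,0,0],0,-0.3],[[0,0,0],0,-0.3]]' 40 && python3 -m pendant '[[[0,0,0.03],0,-0.3],[[0,0,0.03],0,-0.3],[[0,0,0],0,-0.3]]'
```

```text
time: 6.45
ee_pos: [0.5916, -0.3008, -0.0205]
tcp_rot: [[-0.876, 0.483, 0.001], [0.483, 0.876, -0.0], [-0.001, 0.0, -1.0]]
wrist_force: [0.4, 1.0, 0.3]
opening: 0.0557
gripper_force: 0.0
time: 6.7
ee_pos: [0.5909, -0.3004, -0.0361]
tcp_rot: [[-0.876, 0.482, 0.0], [0.482, 0.876, -0.0], [-0.0, 0.0, -1.0]]
wrist_force: [-0.2, -0.3, -1.0]
opening: 0.0556
gripper_force: 0.0
```

```bash
python3 -m pendant '[[[0,0,0],0,0.6],[[0,0,0],0,0.6],[[0,0,0],0,0.6],[[0,0,0],0,0.6],[[0,0,0],0,0.6]]' 40
```

```text
time: 7.12
ee_pos: [0.5914, -0.3005, -0.0354]
tcp_rot: [[-0.876, 0.483, 0.001], [0.483, 0.876, -0.0], [-0.001, 0.0, -1.0]]
wrist_force: [-0.2, 0.6, 3.3]
opening: 0.0374
gripper_force: 42.6
```

```bash
python3 -m pendant '[[[0,0,-0.06],0,0.6],[[0,0,-0.12],0,0.6],[[0,0,-0.12],0,0.6],[[0,0,-0.12],-0.15,0.6],[[0,0,-0.06],-0.15,0.6],[[0,0,0],-0.15,0.6],[[0,0,0],-0.15,0.6],[[0,0,0],-0.152,0.6],[[0,0,0],0,0.6],[[0,0,0],0,0.6]]' && python3 -c "
from h import *
a=np.radians(5);X=np.array([np.cos(a),np.sin(a)])
p=np.array([.6665,.0345])-.098*X
need([*p,.08],a)
c=snap('side'); u,v,P=cloud(c); s=c['s']; T=(P-np.array(s['ee_pos']))@np.array(s['tcp_rot'])
m=(abs(T[:,0])<.08)&(abs(T[:,1])<.03)&(T[:,2]>-.06)&(T[:,2]<.0); print('held lowest tool z',np.percentile(T[m,2],[95,99,100]),'x',np.percentile(T[m,0],[1,99]))"
```

```text
time: 7.95
ee_pos: [0.5902, -0.3002, 0.0829]
tcp_rot: [[-0.996, -0.084, -0.002], [-0.084, 0.996, 0.001], [0.002, 0.001, -1.0]]
wrist_force: [-0.4, -0.9, -3.3]
opening: 0.0374
gripper_force: 41.8
ee [ 0.5902 -0.3002  0.0829] shift/250 [-0.0247  1.307   0.0128] q6 -2.143 tool x yaw deg -175.18 tz [-1.9e-03  9.0e-04 -1.0e+00] t 7.95
world turn deg 0.1846691717491414 tool turn/45deg -0.004103759372203143 tool turn alt 3.995896240627797
held lowest tool z [-0.03873582 -0.03760628 -0.0363675 ] x [-0.05722165  0.0587914 ]
```

```bash
python3 -m pendant '[[[0,0.08,0],0,0.6],[[-0.003,0.14,0],-0.004,0.6],[[-0.003,0.16,0],0,0.6],[[-0.003,0.16,0],0,0.6],[[-0.003,0.16,0],0,0.6],[[-0.003,0.16,0],0,0.6],[[-0.003,0.16,0],0,0.6],[[-0.003,0.14,0],0,0.6],[[-0.003,0.1,0],0,0.6],[[-0.001,0.047,0],0,0.6],[[0,0,0],0,0.6],[[0,0,0],0,0.6]]' && python3 -c "
from h import *
a=np.radians(5);X=np.array([np.cos(a),np.sin(a)])
p=np.array([.6665,.0345])-.098*X
need([*p,.036],a)"
```

```text
time: 9.0
ee_pos: [0.5679, 0.0255, 0.0838]
tcp_rot: [[-0.996, -0.09, -0.0], [-0.09, 0.996, -0.001], [0.0, -0.001, -1.0]]
wrist_force: [-0.4, -0.5, -3.6]
opening: 0.0374
gripper_force: 41.9
ee [0.5679 0.0255 0.0838] shift/250 [-0.0042  0.0017  0.1911] q6 -1.636 tool x yaw deg -174.81 tz [-1.e-04 -8.e-04 -1.e+00] t 9.0
world turn deg -0.19137649711146962 tool turn/45deg 0.004252811046921547 tool turn alt -3.9957471889530782
```

```bash
python3 -m pendant '[[[0,0,0.06],0,0.6],[[0,0,0.08],0,0.6],[[0,0,0.04],0,0.6],[[0,0,0.006],0,0.6],[[0,0,0],0,0.6],[[0,0,0],0,0.6]]'; python3 -m pendant '[[[0,0,0.004],0,0.6],[[0,0,0],0,0.6]]';  python3 -m pendant '[[[0,0,0.004],0,0.6],[[0,0,0],0,0.6]]'
```

```text
time: 9.5
ee_pos: [0.5686, 0.0249, 0.038]
tcp_rot: [[-0.996, -0.089, 0.001], [-0.089, 0.996, 0.0], [-0.001, -0.0, -1.0]]
wrist_force: [1.6, -0.3, -4.3]
opening: 0.0376
gripper_force: 42.0
time: 9.67
ee_pos: [0.5685, 0.0254, 0.0372]
tcp_rot: [[-0.996, -0.09, 0.002], [-0.09, 0.996, 0.0], [-0.002, -0.0, -1.0]]
wrist_force: [-0.0, -0.1, -3.6]
opening: 0.0374
gripper_force: 42.0
time: 9.83
ee_pos: [0.568, 0.0256, 0.0357]
tcp_rot: [[-0.996, -0.09, 0.001], [-0.09, 0.996, 0.0], [-0.001, 0.0, -1.0]]
wrist_force: [0.1, 1.0, -2.9]
opening: 0.0374
gripper_force: 42.0
```

```bash
python3 -m pendant '[[[0,0,0.004],0,0.6],[[0,0,0],0,0.6]]';  python3 -m pendant '[[[0,0,0.004],0,0.6],[[0,0,0],0,0.6]]'
```

```text
time: 10.0
ee_pos: [0.5681, 0.0256, 0.0347]
tcp_rot: [[-0.996, -0.09, 0.001], [-0.09, 0.996, 0.0], [-0.001, 0.0, -1.0]]
wrist_force: [-0.7, -0.4, -2.4]
opening: 0.0373
gripper_force: 42.0
time: 10.17
ee_pos: [0.5681, 0.0256, 0.0346]
tcp_rot: [[-0.996, -0.09, 0.001], [-0.09, 0.996, 0.0], [-0.001, 0.0, -1.0]]
wrist_force: [-2.1, -0.9, 4.6]
opening: 0.0369
gripper_force: 42.8
```

```bash
python3 -m pendant '[[[0,0,-0.002],0,-0.3],[[0,0,0],0,-0.3],[[0,0,0],0,-0.3],[[0,0,0],0,-0.3],[[0,0,-0.12],0,-0.3],[[0,0,-0.12],0,-0.3],[[0.16,0,0],0,0.86],[[0.16,0,0],0,0.86],[[0,0,0],0,0.86],[[0,0,0],0,0.86]]'; cat >> h.py <<'E'
O=np.array([.6665,.0345]); a5=np.radians(5); X5=np.array([np.cos(a5),np.sin(a5)]); Y5=np.array([-X5[1],X5[0]])
def lane(P): l=P[:,:2]-O; return np.c_[l@X5,l@Y5,P[:,2]]
E
python3 - <<'E'
from h import *
for n in('wrist','top','side'):
    c=snap(n); u,v,P=cloud(c); l=lane(P)
    m=(abs(l[:,2]-.104)<.008)&(l[:,0]>-.19)&(l[:,0]<-.012)&(abs(l[:,1])<.05)
    M=np.zeros((400,640),np.uint8); M[v[m],u[m]]=1
    k,L,S,C=cv2.connectedComponentsWithStats(M)
    for i in range(1,k):
        if S[i,4]>150: q=l[L[v,u]==i]; print(n,S[i,4],cv2.minAreaRect(q[:,:2].astype(np.float32)*1000),np.median(q[:,2]))
    if n=='wrist':
        print(np.round(c['T_tool_cam'],3)); cv2.imwrite('pics/w3.png',c['image'])
        T=(P-np.array(c['s']['ee_pos']))@np.array(c['s']['tcp_rot']); m=(abs(T[:,0])<.03)&(abs(T[:,1])<.04)&(T[:,2]>-.09)&(T[:,2]<-.03); b=T[m]; b=b[b[:,2]>np.percentile(b[:,2],90)]; print('tips',b.min(0),b.max(0))
p=O-.178*X5; need([*p,.043],a5)
E
```

```text
time: 11.0
ee_pos: [0.4856, 0.0182, 0.0938]
tcp_rot: [[-0.996, -0.09, -0.002], [-0.09, 0.996, 0.0], [0.002, 0.0, -1.0]]
wrist_force: [0.3, -0.4, 0.7]
opening: 0.0072
gripper_force: 0.0
wrist 1493 ((-130.07936096191406, -0.17144298553466797), (20.324596405029297, 56.052162170410156), 88.7273178100586) 0.1073192501719904
[[-0.001 -0.961 -0.276  0.07 ]
 [ 1.    -0.001 -0.002  0.   ]
 [ 0.001 -0.276  0.961 -0.185]
 [ 0.     0.     0.     1.   ]]
tips [-0.00243932 -0.0176583  -0.05470012] [ 0.01174331  0.01698193 -0.04487371]
top 224 ((-55.61589813232422, 0.9148082733154297), (38.31058883666992, 35.876502990722656), 88.27368927001953) 0.10573126239432107
side 585 ((-99.00930786132812, -0.8879261016845703), (117.39657592773438, 41.53587341308594), 0.08729810267686844) 0.10647995596990356
ee [0.4899 0.0184 0.0943] shift/250 [0.003  0.0026 0.2053] q6 -1.647 tool x yaw deg -174.83 tz [ 2.3e-03  1.0e-04 -1.0e+00] t 11.15
world turn deg -0.16811340597086832 tool turn/45deg 0.003735853466019296 tool turn alt -3.9962641465339805
```

View pics/w3.png

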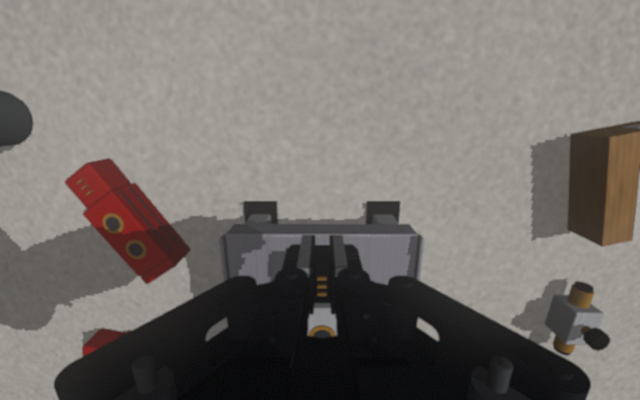

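```bash
f='time|ee_pos'; python3 -m pendant '[[[-0.12,0,0],0,0.86],[[-0.165,0,0],0,0.86]]'|egrep "$f"; python3 -m pendant '[[[-0.165,0,0],0,0.86]]'|egrep "$f"; python3 -m pendant '[[[0,0,0],0,0.86]]'|egrep "$f";python3 -m pendant '[[[0,0,0],0,0.86]]'|egrep "$f";python3 -m pendant '[[[0,0,0],0,0.86]]'|egrep "$f"; python3 -m pendant '[[[0,0,0],0,0.86]]'|egrep "$f"
```

```text
time: 11.32
ee_pos: [0.5586, 0.0247, 0.0941]
time: 11.4
ee_pos: [0.6027, 0.0287, 0.0941]
time: 11.48
ee_pos: [0.6097, 0.0292, 0.0934]
time: 11.57
ee_pos: [0.6031, 0.0287, 0.0928]
time: 11.65
ee_pos: [0.6003, 0.0286, 0.093]
time: 11.73
ee_pos: [0.5994, 0.0285, 0.0935]
```

The picture shows the fingers at (320,250) just behind the coil, with the valve centred and straight on the shelf. With the tool always vertical, the fingers cannot pass the head bar. They stop about 20 mm short of the point where the valve tips over the crest, and the arm overshoots 10 mm on a fast stop. So I'll hold a loose red dummy as a pusher to reach under the head bar and put it back afterwards.

```bash
python3 -m pendant '[[[0,0,-0.08],0.155,0.86],[[0,0,-0.08],0.155,0.86],[[0,0,0],0.155,0.5],[[0,0,0],0.155,0.2],[[0,0,0],0.155,-0.3],[[0,0,0],0.155,-0.3],[[0,0,0],0.155,-0.3],[[0,0,0],0.155,-0.3],[[0,0,0],0.155,-0.3],[[0,0,0],0.155,-0.3],[[0,0,0],0.155,-0.3],[[0,0,0],0.155,-0.3]]' >/dev/null; python3 -m pendant '[[[0,0,0],0.155,-0.3],[[0,0,0],0.155,-0.3],[[0,0,0],0.155,-0.3],[[0,0,0],0.155,-0.3],[[0,0,0],0.155,-0.3],[[0,0,0],0.155,-0.3],[[0,0,0],0.155,-0.3],[[0,0,0],0.155,-0.3],[[0,0,0],0.158,-0.3],[[0,0,0],0,-0.3]]'; python3 -c "
from h import *
need([.5262,-.163,.0],np.radians(38.6))"
```

```text
time: 13.57
ee_pos: [0.5992, 0.0284, 0.1344]
tcp_rot: [[0.783, 0.622, 0.0], [0.622, -0.783, 0.0], [0.0, -0.0, -1.0]]
wrist_force: [-0.2, 0.2, -0.0]
opening: 0.0558
gripper_force: 0.0
ee [0.5992 0.0284 0.1344] shift/250 [-0.7047  0.4181  0.5374] q6 0.928 tool x yaw deg 38.44 tz [ 1.e-04  1.e-04 -1.e+00] t 13.5667
world turn deg 0.15918441727378246 tool turn/45deg -0.0035374314949729434 tool turn alt 3.9964625685050272
```

```bash
python3 -m pendant '[[[-0.1,0.06,0],0,-0.3],[[-0.13,0.077,0],0,-0.3],[[-0.13,0.077,0],0,-0.3],[[-0.13,0.077,0],0,-0.3],[[-0.13,0.077,0],0,-0.3],[[-0.085,0.05,0],0,-0.3],[[0,0,0],0,-0.3],[[0,0,0],0,-0.3]]' >/dev/null; python3 - <<'E'
from h import *
for n in('wrist','side'):
    c=snap(n); u,v,P=cloud(c)
    m=(abs(P[:,2]-.034)<.012)&(abs(P[:,0]-.526)<.08)&(abs(P[:,1]+.163)<.075)
    M=np.zeros((400,640),np.uint8); M[v[m],u[m]]=1
    k,L,S,C=cv2.connectedComponentsWithStats(M)
    for i in range(1,k):
        if S[i,4]>300: q=P[L[v,u]==i]; print(n,S[i,4],cv2.minAreaRect(q[:,:2].astype(np.float32)*1000),np.median(q[:,2]))
need([.5262,-.163,-.035],np.radians(38.6))
E
```

```text
wrist 4241 ((527.206787109375, -161.53713989257812), (117.8265380859375, 38.11201858520508), 38.53877639770508) 0.03816305057846264
side 954 ((526.5128784179688, -163.17807006835938), (118.58524322509766, 40.42401123046875), 39.25401306152344) 0.036305502416348834
ee [ 0.5275 -0.1624  0.1341] shift/250 [-0.0059 -0.0013  0.6765] q6 0.576 tool x yaw deg 38.65 tz [ 5.e-04  5.e-04 -1.e+00] t 14.3333
world turn deg -0.046391450554807506 tool turn/45deg 0.001030921123440167 tool turn alt -3.9989690788765597
```

Position is good. I'll descend, grip, lift and turn to the lane's heading.

```bash
python3 -m pendant '[[[0,0,0.12],0,-0.3],[[0,0,0.16],0,-0.3],[[0,0,0.16],0,-0.3],[[0,0,0.12],0,-0.3],[[0,0,0.08],0,-0.3],[[0,0,0.036],0,-0.3],[[0,0,0],0,-0.3],[[0,0,0],0,0.6],[[0,0,0],0,0.6],[[0,0,0],0,0.6],[[0,0,0],0,0.6],[[0,0,0],0,0.6]]' 60; python3 -m pendant '[[[0,0,-0.06],0,0.6],[[0,0,-0.12],0,0.6],[[0,0,-0.14],0,0.6],[[0,0,-0.14],0.15,0.6],[[0,0,-0.06],0.15,0.6],[[0,0,0],0.15,0.6],[[0,0,0],0.147,0.6],[[0,0,0],0.15,0.6],[[0,0,0],0,0.6],[[0,0,0],0,0.6]]'; python3 -c "
from h import *
need([*(O-.225*X5),.095],a5)
c=snap('side'); u,v,P=cloud(c); s=c['s']; T=(P-np.array(s['ee_pos']))@np.array(s['tcp_rot'])
m=(abs(T[:,0])<.08)&(abs(T[:,1])<.03)&(T[:,2]>-.06)&(T[:,2]<.0); print('held lowest tool z',np.percentile(T[m,2],[95,99,100]),'x',np.percentile(T[m,0],[1,99]))"
```

```text
time: 15.33
ee_pos: [0.5287, -0.1631, -0.0337]
tcp_rot: [[0.782, 0.623, 0.003], [0.623, -0.782, -0.0], [0.002, 0.002, -1.0]]
wrist_force: [0.7, 1.7, 4.4]
opening: 0.0371
gripper_force: 62.3
time: 16.17
ee_pos: [0.5269, -0.1631, 0.0945]
tcp_rot: [[0.996, 0.089, -0.001], [0.089, -0.996, 0.0], [-0.001, -0.0, -1.0]]
wrist_force: [-0.2, 0.1, -5.3]
opening: 0.037
gripper_force: 61.6
ee [ 0.5269 -0.1631  0.0945] shift/250 [-0.2734 -0.7392 -0.0015] q6 1.161 tool x yaw deg 5.11 tz [-1.e-03  2.e-04 -1.e+00] t 16.1667
world turn deg -0.10964355867154799 tool turn/45deg 0.0024365235260343995 tool turn alt -3.997563476473966
held lowest tool z [-0.03735189 -0.03569574 -0.03494336] x [-0.05986907  0.05686208]
```

```bash
python3 -m pendant '[[[-0.04,-0.1,0],0,0.6],[[-0.055,-0.15,0],0,0.6],[[-0.055,-0.15,0],0,0.6],[[-0.055,-0.15,0],0,0.6],[[-0.04,-0.11,0],0,0.6],[[-0.029,-0.079,0],0,0.6],[[0,0,0],0,0.6],[[0,0,0.08],0,0.6],[[0,0,0.08],0,0.6],[[0,0,0.05],0,0.6],[[0,0,0],0,0.6],[[0,0,0],0,0.6]]'; python3 - <<'E'
from h import *
need([*(O-.225*X5),.040],a5)
c=snap('side'); cv2.imwrite('pics/s4.png',cv2.resize(c['image'][120:300,200:500],(800,480)))
E
```

```text
time: 17.22
ee_pos: [0.4434, 0.0147, 0.0421]
tcp_rot: [[0.996, 0.087, -0.001], [0.087, -0.996, -0.0], [-0.001, 0.0, -1.0]]
wrist_force: [0.5, 0.5, -4.2]
opening: 0.0373
gripper_force: 61.9
ee [0.4434 0.0147 0.0421] shift/250 [-0.0039 -0.0011  0.0085] q6 1.491 tool x yaw deg 4.99 tz [-1.2e-03 -1.0e-04 -1.0e+00] t 17.2167
world turn deg 0.007873683737196803 tool turn/45deg -0.0001749707497154845 tool turn alt 3.999825029250285
```

View pics/s4.png

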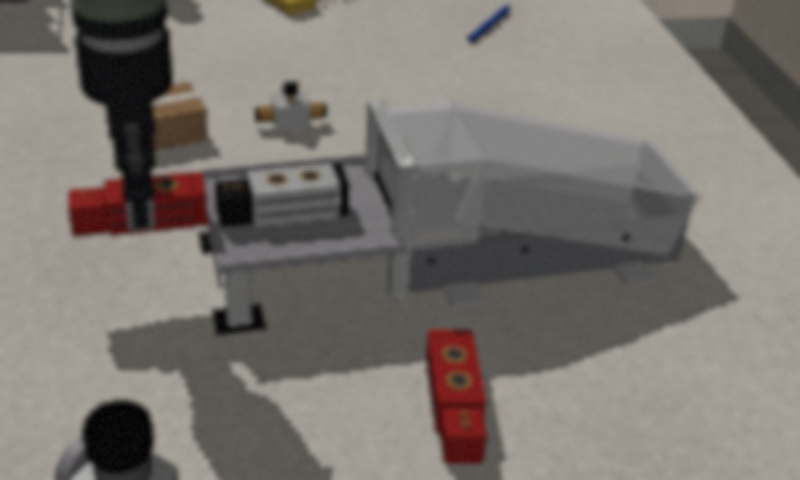

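The picture shows the red pusher at (160,200) in line behind the valve at (280,195), ahead of the gate. Now I'll push.

```bash
python3 -m pendant '[[[0.02,0,0.006],0,0.6],[[0.04,0,0],0,0.6],[[0.045,0,0],0,0.6],[[0.045,0,0],0,0.6],[[0.045,0,0],0,0.6],[[0.045,0,0],0,0.6],[[0.045,0,0],0,0.6],[[0.045,0,0],0,0.6],[[0.045,0,0],0,0.6],[[0.045,0,0],0,0.6],[[0.045,0,0],0,0.6],[[0.045,0,0],0,0.6]]'; python3 - <<'E'
from h import *
need([*(O-.049*X5),.040],a5)
c=snap('side'); cv2.imwrite('pics/s5.png',cv2.resize(c['image'][120:300,200:500],(800,480)))
E
```

```text
time: 18.27
ee_pos: [0.5711, 0.0262, 0.0405]
tcp_rot: [[0.996, 0.086, -0.001], [0.086, -0.996, 0.0], [-0.001, -0.0, -1.0]]
wrist_force: [-3.3, -1.0, -4.0]
opening: 0.0372
gripper_force: 62.3
ee [0.5711 0.0262 0.0405] shift/250 [0.187  0.0002 0.0016] q6 1.51 tool x yaw deg 4.95 tz [-1.4e-03  1.0e-04 -1.0e+00] t 18.2667
world turn deg 0.0455755363831874 tool turn/45deg -0.0010127896974041644 tool turn alt 3.9989872103025963
```

View pics/s5.png

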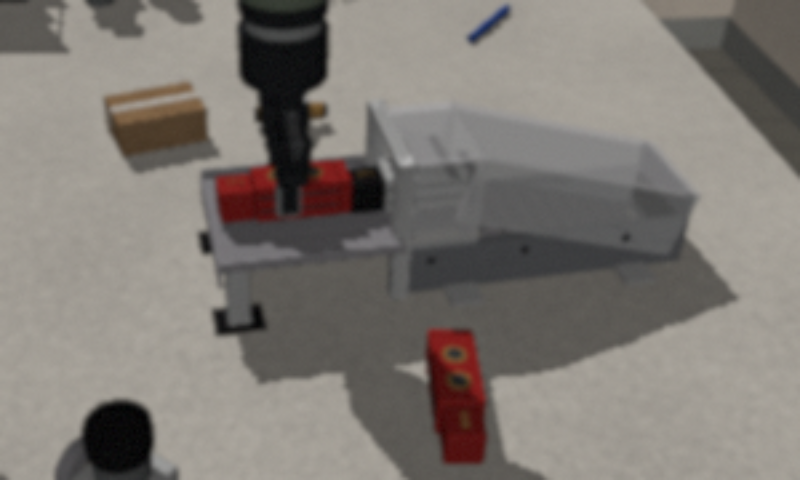

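The valve is going in with the flap lifted, roller at about (460,160). I'll push on, then draw the pusher straight back.

```bash
python3 -m pendant '[[[0.045,0,0],0,0.6],[[0.045,0,0],0,0.6],[[0.045,0,0],0,0.6],[[0.045,0,0],0,0.6],[[0.03,0,0],0,0.6],[[0.01,0,0],0,0.6],[[0,0,0],0,0.6],[[0,0,0],0,0.6],[[0,0,0],0,0.6],[[0,0,0],0,0.6]]'; python3 - <<'E'
from h import *
need([*(O-.225*X5),.040],a5)
c=snap('side'); cv2.imwrite('pics/s6.png',cv2.resize(c['image'][120:300,200:500],(800,480)))
E
```

```text
time: 19.15
ee_pos: [0.6235, 0.0306, 0.0404]
tcp_rot: [[0.996, 0.086, -0.003], [0.086, -0.996, -0.0], [-0.003, -0.0, -1.0]]
wrist_force: [-1.2, 0.0, -5.2]
opening: 0.037
gripper_force: 64.1
ee [0.6235 0.0306 0.0404] shift/250 [-7.274e-01  3.000e-04  3.600e-03] q6 1.515 tool x yaw deg 4.94 tz [-2.9e-03 -1.0e-04 -1.0e+00] t 19.15
world turn deg 0.05625996721203497 tool turn/45deg -0.0012502214936007771 tool turn alt 3.998749778506399
```

View pics/s6.png

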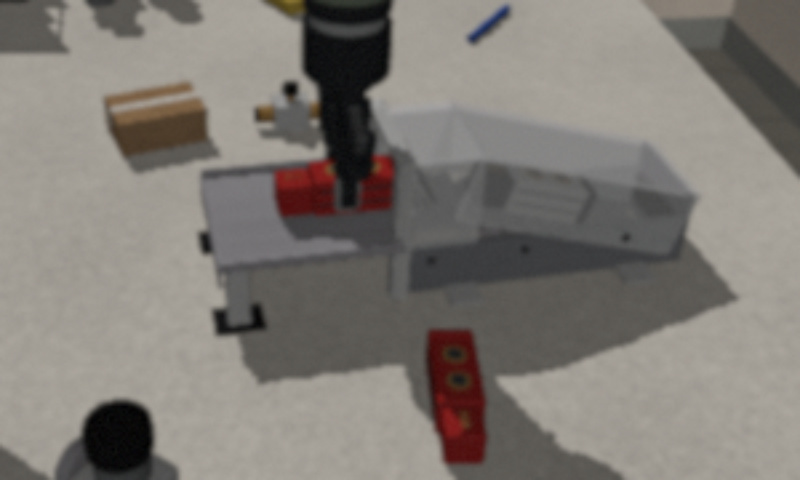

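The valve has tipped over and is on the rollers at (545,195). That was the last picture I may view. I'll draw back and return the pusher.

```bash
python3 -m pendant '[[[-0.02,0,0],0,0.6],[[-0.04,0,0],0,0.6],[[-0.05,0,0],0,0.6],[[-0.06,0,0],0,0.6],[[-0.08,0,0],0,0.6],[[-0.08,0,0],0,0.6],[[-0.08,0,0],0,0.6],[[-0.06,0,-0.06],0,0.6],[[-0.03,0,-0.1],0,0.6],[[0,0,-0.06],0,0.6],[[0,0,0],0,0.6],[[0,0,0],0,0.6]]'; python3 - <<'E'
from h import *
for n in('side','top'):
    c=snap(n); u,v,P=cloud(c); l=lane(P)
    d=nets.spot_in('valve',n); print(n,[(round(x['score'],2),np.round(x['uv'])) for x in d[:4]])
    for x in d[:4]:
        a,b=map(int,x['uv']); print(lane((rays(c,[[a,b]])*c['depth'][b,a])@c['R'].T+c['t']), lane(atz(c,[[a,b]],.05)))
    print(n,'gate region pts',[(k,((l[:,0]>k)&(l[:,0]<k+.01)&(abs(l[:,1])<.03)&(l[:,2]>.075)&(l[:,2]<.13)).sum()) for k in np.arange(-.02,.06,.01).round(3)])
need([.527,-.1628,.095],a5)
E
```

```text
time: 20.2
ee_pos: [0.5016, 0.02, 0.097]
tcp_rot: [[0.996, 0.086, 0.004], [0.086, -0.996, 0.0], [0.004, 0.0, -1.0]]
wrist_force: [-0.3, 0.2, -3.9]
opening: 0.0371
gripper_force: 64.5
side [(0.92, array([348., 379.])), (0.86, array([372., 268.])), (0.65, array([271., 175.]))]
[[-0.10820649 -0.4451907   0.03639183]] [[-0.11092231 -0.45291381  0.05      ]]
[[ 0.00303635 -0.22229478  0.0377595 ]] [[-0.00177101 -0.23398427  0.05      ]]
[[-0.17730624 -0.01869441  0.15917281]] [[-0.16619813  0.16208844  0.05      ]]
side gate region pts [(np.float64(-0.02), np.int64(0)), (np.float64(-0.01), np.int64(124)), (np.float64(0.0), np.int64(0)), (np.float64(0.01), np.int64(0)), (np.float64(0.02), np.int64(0)), (np.float64(0.03), np.int64(0)), (np.float64(0.04), np.int64(0)), (np.float64(0.05), np.int64(0))]
top [(0.78, array([474., 195.])), (0.77, array([365., 161.])), (0.7, array([296., 248.])), (0.7, array([290., 161.]))]
[[-0.11437898 -0.46076327  0.03828552]] [[-0.11608104 -0.45670451  0.05      ]]
[[-0.00075546 -0.19031731  0.0384564 ]] [[-0.00354679 -0.18896836  0.05      ]]
[[-0.21276629  0.00068174  0.16204905]] [[-0.20503407  0.00635806  0.05      ]]
[[-6.82308020e-05  4.64997826e-04  1.13929420e-01]] [[0.01648888 0.00354963 0.05      ]]
top gate region pts [(np.float64(-0.02), np.int64(1)), (np.float64(-0.01), np.int64(108)), (np.float64(0.0), np.int64(29)), (np.float64(0.01), np.int64(0)), (np.float64(0.02), np.int64(0)), (np.float64(0.03), np.int64(0)), (np.float64(0.04), np.int64(0)), (np.float64(0.05), np.int64(0))]
ee [0.4999 0.02   0.0947] shift/250 [ 0.0448  0.7379 -0.0017] q6 1.501 tool x yaw deg 4.95 tz [-2.3e-03  1.0e-04 -1.0e+00] t 20.4
world turn deg 0.054147268894660136 tool turn/45deg -0.0012032726421035585 tool turn alt 3.9987967273578966
```

```bash
python3 -m pendant '[[[0.007,0.1,0],0,0.6],[[0.009,0.15,0],0,0.6],[[0.009,0.15,0],0,0.6],[[0.009,0.15,0],0,0.6],[[0.007,0.11,0],0,0.6],[[0.004,0.078,0],0,0.6],[[0,0,0],-0.15,0.6],[[0,0,0],-0.15,0.6],[[0,0,0],-0.15,0.6],[[0,0,0],-0.15,0.6],[[0,0,0],-0.146,0.6],[[0,0,0],0,0.6]]' >/dev/null; python3 -m pendant '[[[0,0,0.08],0,0.6],[[0,0,0.14],0,0.6],[[0,0,0.14],0,0.6],[[0,0,0.09],0,0.6],[[0,0,0.04],0,0.6],[[0,0,0.015],0,0.6],[[0,0,0],0,0.6],[[0,0,0],0,0.6]]'; python3 -c "
from h import *
need([.527,-.1628,-.034],np.radians(38.5))"
```

```text
time: 22.07
ee_pos: [0.5291, -0.1632, -0.0293]
tcp_rot: [[0.783, 0.622, 0.002], [0.622, -0.783, -0.001], [0.001, 0.002, -1.0]]
wrist_force: [0.6, 0.1, -4.7]
opening: 0.0372
gripper_force: 64.1
ee [ 0.5291 -0.1632 -0.0293] shift/250 [-0.0056 -0.0066  0.0187] q6 0.579 tool x yaw deg 38.47 tz [ 2.4e-03 -7.0e-04 -1.0e+00] t 22.0667
world turn deg 0.029996665935526915 tool turn/45deg -0.0006665925763450426 tool turn alt 3.9993334074236553
```

```bash
python3 -m pendant '[[[-0.005,-0.006,0.008],0,0.6],[[0,0,0.008],0,0.6],[[0,0,0.003],0,0.6],[[0,0,0],0,0.6],[[0,0,0],0,-0.3],[[0,0,0],0,-0.3],[[0,0,0],0,-0.3],[[0,0,0],0,-0.3]]'; python3 -m pendant '[[[0,0,-0.06],0,-0.3],[[0,0,-0.14],0,-0.3],[[0,0,-0.16],0,-0.3],[[0,0,-0.16],0,-0.3],[[0,0,-0.16],0,-0.3],[[0,0,-0.16],0,-0.3],[[0,0,-0.16],0,-0.3],[[0,0,0],0,-0.3],[[0,0,0],0,-0.3]]'; python3 - <<'E'
from h import *
ref=None
for n in('top','side'):
    c=snap(n); u,v,P=cloud(c); l=lane(P); g=c['image'].astype(int)
    # flap sheet points in the gate opening
    m=(l[:,0]>-.015)&(l[:,0]<.06)&(abs(l[:,1])<.03)&(l[:,2]>.075)&(l[:,2]<.13)
    print(n,'flap pts',m.sum(),np.round(np.percentile(l[m,0],[2,50,98]),4) if m.any() else '',np.round(np.percentile(l[m,2],[2,98]),3) if m.any() else '')
    for k in('valve','flow_control','regulator','carton'):
        for d in nets.spot_in(k,n)[:4]:
            a,b=map(int,d['uv']); print(k,round(d['score'],2),a,b,'world',np.round((rays(c,[[a,b]])*c['depth'][b,a])@c['R'].T+c['t'],3)[0])
    # darkness scan of lane interior along its axis: project lane points at valve-top height
    R=c['R'];
    for lx in np.arange(.10,.285,.015):
        z=.07-(lx-.065)*np.tan(np.radians(17))+.036
        w=np.array([*(O+lx*X5),z]); q=R.T@(w-c['t'])
        p=cv2.projectPoints(q.reshape(1,1,3),np.zeros(3),np.zeros(3),c['K'],np.array([c['k1'],0,0,0.]))[0].ravel().round().astype(int)
        print(round(lx,3),p,g[p[1]-1:p[1]+2,p[0]-1:p[0]+2].mean((0,1)).round(),end=' ; ')
    print()
E
```

```text
time: 22.73
ee_pos: [0.5262, -0.1625, -0.0349]
tcp_rot: [[0.782, 0.623, 0.001], [0.623, -0.782, -0.0], [0.0, 0.001, -1.0]]
wrist_force: [-0.4, 0.5, -0.5]
opening: 0.056
gripper_force: 0.0
time: 23.48
ee_pos: [0.5272, -0.1629, 0.2176]
tcp_rot: [[0.782, 0.623, 0.006], [0.623, -0.782, -0.002], [0.004, 0.005, -1.0]]
wrist_force: [0.7, 0.9, -0.6]
opening: 0.0554
gripper_force: 0.0
top flap pts 137 [-0.0045 -0.0007  0.0006] [0.078 0.115]
valve 0.96 474 194 world [ 0.596 -0.436  0.033]
valve 0.91 375 229 world [ 0.507 -0.177  0.037]
valve 0.74 187 194 world [0.596 0.297 0.051]
valve 0.73 353 158 world [ 0.691 -0.125  0.036]
flow_control 0.58 188 194 world [0.596 0.296 0.046]
carton 0.8 187 251 world [0.452 0.294 0.041]
0.1 [287 123] [114. 110. 110.] ; 0.115 [286 118] [112. 108. 107.] ; 0.13 [286 113] [111. 107. 106.] ; 0.145 [286 108] [91. 88. 87.] ; 0.16 [285 103] [92. 89. 88.] ; 0.175 [285  98] [94. 95. 98.] ; 0.19 [285  93] [116. 112. 111.] ; 0.205 [284  88] [ 97.  99. 100.] ; 0.22 [284  84] [103. 103. 103.] ; 0.235 [284  79] [ 99. 100. 102.] ; 0.25 [284  75] [103. 104. 105.] ; 0.265 [28
[... 172 characters left out ...]
374 267 world [ 0.694 -0.182  0.036]
valve 0.68 291 270 world [ 0.523 -0.176  0.038]
flow_control 0.54 316 166 world [0.624 0.301 0.002]
regulator 0.79 244 301 world [ 0.44  -0.301  0.099]
carton 0.94 257 163 world [0.447 0.262 0.044]
carton 0.52 368 193 world [ 0.712 -0.013  0.106]
0.1 [384 183] [108. 109. 110.] ; 0.115 [390 184] [108. 109. 109.] ; 0.13 [395 185] [105. 106. 106.] ; 0.145 [401 186] [95. 95. 95.] ; 0.16 [406 187] [74. 74. 74.] ; 0.175 [411 188] [75. 78. 80.] ; 0.19 [417 189] [92. 93. 93.] ; 0.205 [422 189] [89. 92. 93.] ; 0.22 [427 190] [90. 92. 93.] ; 0.235 [432 191] [88. 91. 92.] ; 0.25 [437 192] [90. 92. 93.] ; 0.265 [442 193] [84. 84. 84.] ; 0.28 [447 194] [74. 75. 75.] ;
```

```bash
python3 -c "
from station import r
print(r.job_done())"
```

```text
the job is handed in; nothing more can be done
None
```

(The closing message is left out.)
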